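Undock the inspection lamp and hold it over the circuit board

ROBOT

A 7-joint arm with a two-finger parallel gripper is mounted at the origin on the work surface. World frame = base frame: x ahead of the robot, y to its left, z up, the work surface at z = 0. Lengths are in m, angles in rad, forces in N, time in s.
With the tool pointing down it reaches from about 0.425 to 0.8 m from the base axis. Payload 8.3 kg.
Tool frame: the origin (TCP) lies where the fingers leave the gripper's body, on its centre line; the fingertips stand 73 mm ahead of it and the grasp point (between the pads) lies 54 mm ahead of it; z points along the fingers, x is the direction in which the jaws open and shut, and the axes are right-handed (so a half turn about z gives the same grasp; the last joint's range is limited). The gripper opens to 85 mm and grips with 20 to 120 N. Pads are 22 mm wide; open, the fingers measure 114 mm over their backs; the gripper's body (76 mm by 85 mm) begins 54 mm behind the grasp point. The pads swing forward as they close: fully open they stand 13 mm farther back than shut.
Start: joints at [1.154, 0.383, 0.016, 1.37, -0.006, 1.388, -0.046], TCP at [0.217, -0.586, 0.304] pointing down, gripper open.
Joint ranges: [-2.95, 2.95], [-0.25, 2.06], [-1.52, 1.56], [0.18, 2.33], [-1.44, 4.58], [0.02, 2.06], [-3.01, 3.01]. Speed limits (rad/s): [2.39, 2.39, 3.01, 3.01, 3.14, 3.14, 3.14].

INTERFACE

Orientations are given as a rotation vector (axis times angle).
In Python, from cell import manip gives the robot as it stands.
- The arm moves only by the tool arm_command, never from a script. Its argument "rows" is a list of rows, each an object of numbers: "tx", "ty", "tz": the shift along the tool's x, y, z in m; "turn": the turn about the tool's z in rad; "claw": the finger opening in m, from 0 to 0.0854. In form: [{"tx": .., "ty": .., "tz": .., "turn": .., "claw": ..}, ...]. A call has 1 to 20 rows; each row is the pose to reach, as a shift and turn from the pose commanded when the call began, along the tool's axes at that moment; what a row does not reach only later rows make up. A row lasts 1/8 s, in which the tool goes at most 62.5 mm and 10.7 degrees, less where a joint would pass 70% of its speed; a pose out of reach is approached as far as the arm can. A call with a gripper value outside its range is refused whole. The fingers move at their own pace and stop on an object; "grip_force" is the grip in N (left out, the last holds). Time passes only in rows, so rows that repeat a pose let the fingers close. It gives the time, the measured TCP pose, the force and the opening at its end, in the units of the state.
- manip.read_state(): the state, without advancing time (a new reading comes with each control period).
- manip.get_image(name): name is "scene" or "top" or "wrist"; returns (picture, depth): 384x512x3 uint8, red, green, blue; 384x512 float32, m along the optical axis (not along the pixel's ray), 0 where there is no reading.
- manip.get_calibration(name): a dict with "intrinsics" (3x3 intrinsics, pixels), "extrinsics" (4x4, takes a point from camera to world coordinates); the wrist camera has in their place "tool_from_camera" (4x4, takes a point from camera to tool coordinates, whose origin is the TCP and whose axes are the tool frame's). Camera axes: x right, y down, z forward; pixel columns grow to the right and rows downward; lengths in m; the calibration is good to about 2 mm. A picture is of the moment at which its call begins: read the wrist's pose just before it. get_calibration takes no time and is no camera call.
- manip.hand_in(): hands the job in, once; it reports no verdict.
The state is a dict: "time_s": time; "q": joint angles; "joint_vel": joint speeds; "tau": joint torques, N m; "eef_pos": TCP position; "orientation": TCP orientation; "force": force on the tool from outside, world axes, zero at the start; "torque": the same for the moment, N m; "gripper_width": finger opening in m.
Only numpy, scipy, OpenCV 4.12 (cv2) and the standard library are available. Lean on these libraries where they do the work, as an engineer would, in place of code of your own. Each camera call takes 0.05 s, during which the arm holds its last target. There are 200 camera calls.

TASK

First move the lever of the charging dock to its yellow mark (standby) and leave it there, with the cordless stick lamp still in its pocket. Then draw the lamp out of the dock by its orange handle, turn it level with its light window facing straight down, and finish holding it still in the gripper with the window over the middle of the circuit board, about 15 cm above it. Do not touch the board, and leave the solder spool, the tin and the screwdriver where they are.

Things in the scene. Friction and masses are not known exactly. Their poses are not given: they have to be found in the camera images.
- dock: Charging dock screwed to the bench: grey slab 150 (x) x 200 (y) x 26 mm, origin under its centre, z up, turned up to 0.4 rad. In its frame: lever at y = +55 mm; at y = -55 mm a black pocket leaning 40 deg from vertical, mouth towards -x (robot's side), rim 90 to 112 mm above the bench, 80 mm deep along its axis, outside 34 x 38 mm, inside 26 x 30 mm (2 mm clearance round the lamp).
- pocket_floor (a point): Middle of the pocket's inner floor, at (40, -55, 40) mm in the dock's frame. The lamp's foot rests here.
- lever (a joint): Dock lever, hinged along the dock's y. 0 = leaning 0.7 rad to the dock's -x (robot's side), 0.7 = upright, 1.4 = leaning 0.7 rad to +x (stops at 0 and 1.4). Stays where it is left; about 1.1 N at the knob moves it. Marks on the white disc (42 mm radius, 16 to 28 mm to the lever's +y side): red 0, black 0.45, yellow 0.90 (standby), green 1.35. Starts between 0 and 0.4.
- lever_knob (a point): Centre of the lever's knob: a red cylinder 22 mm across and 30 mm long, lying along the dock's y, 90 mm from the hinge.
- lever_hinge (a point): Point on the lever's hinge axis in the lever's middle plane, fixed in the dock at (-10, 55, 42) mm.
- lamp: Cordless stick lamp, bar 22 (x) x 26 (y) x 200 (z) mm, 130 to 210 g, origin at its foot's centre, z towards the handle's end. White head z 0-88 mm with the light window on its -x face; orange handle 88-200 mm, black switch on its +x face. Starts foot down, loose in the leaning pocket, window face underneath; slides out along its z. Centre of mass near z = 115 mm. Window down = own x axis up.
- lamp_grip (a point): Point on the lamp's axis in the handle, z = 125 mm in the lamp's frame, 45 mm beyond the pocket's mouth: a good place to grip, across the 26 mm width (y).
- lamp_window (a point): Centre of the light window, at (-11, 0, 42) mm in the lamp's frame.
- board_top (a point): Centre of the upper face of the green circuit board (126 x 100 mm), 36 mm above the bench, z up; components on it rise up to 12 mm. The board sits in a metal holder fixed to the bench, 150 x 100 mm overall.
- board: The same board with its holder, origin at the centre of the underside on the bench, z up.
- spool: Metal solder spool standing on end, 48 mm across, 40 mm high, origin under its centre. A bystander.
- tin: Round tin, white with a blue band, 66 mm across, 62 mm high, origin under its centre. A bystander.
- driver: Screwdriver with a green handle, 190 mm long, lying on the bench, origin near its middle. A bystander.
Things that resemble listed ones, but are neither listed nor needed, are in the scene too. What is shaped like the lamp but purple is not meant. What is shaped like the board but white is not meant.

How it is judged:
By the outcome, as a careful person would: the job done as asked, in the order asked, and still so for the second after the job is handed in, while the arm keeps its last pose, push and grip.
It also fails if it takes over 59 s, if anything falls off the work surface, if the arm or the gripper's body presses on something with over 40 N, if the wrist force passes 120 N, or if a joint passes its speed limit or range.

## Working session

There is one attempt and no reset: what is moved stays moved. The work goes in short steps, Python scripts to look and compute and a tool call to move; the robot and the scene stay as the last step left them, time stands still between calls to the robot, and variables do not carry over. Pictures are saved under pics/ and viewed, about 8 in all and at most 12, crops included, and the job is handed in when it is done.

Besides the shell and the picture viewer there is one more tool, called after "Emit:" as name([rows], argument=value, ...), one row to a line, values as JSON. arm_command: Moves the arm, as the interface text tells. Its arguments: {"type":"object","properties":{"rows":{"type":"array"},"grip_force":{"type":"number"}},"required":["rows"]}

```bash
ls; mkdir -p pics; cat > h.py <<'E'
import numpy as np, cv2
from cell import manip
from scipy.spatial.transform import Rotation as R
def T_tool(s):
    T=np.eye(4);T[:3,:3]=R.from_rotvec(s["orientation"]).as_matrix();T[:3,3]=s["eef_pos"];return T
def grab(n):
    s=manip.read_state();im,d=manip.get_image(n);c=manip.get_calibration(n)
    E=np.array(c["extrinsics"]) if n!="wrist" else T_tool(s)@np.array(c["tool_from_camera"])
    return im,d,np.array(c["intrinsics"]),E
def pts(d,K,E):
    v,u=np.indices(d.shape);P=np.stack([(u-K[0,2])/K[0,0]*d,(v-K[1,2])/K[1,1]*d,d],-1)
    return P@E[:3,:3].T+E[:3,3]
def save(n,im): cv2.imwrite("pics/"+n,im[...,::-1])
E
python3 - <<'E'
from h import *
a=[]
for n in("scene","top"):
    im,d,K,E=grab(n);np.savez(n+"0.npz",im=im,d=d,K=K,E=E);save(n+"0.png",im);print(n,K[0,0],E.round(3).tolist(),(d>0).mean())
s=manip.read_state();print(s)
E
```

```text
pics
scene 362.97225552971486 [[-0.85, 0.276, -0.449, 0.902], [0.527, 0.474, -0.706, 0.526], [0.018, -0.836, -0.548, 0.54], [0.0, 0.0, 0.0, 1.0]] 0.9959818522135416
top 433.2101656399055 [[0.016, -0.995, 0.103, 0.434], [-1.0, -0.018, -0.017, -0.026], [0.019, -0.103, -0.995, 1.137], [0.0, 0.0, 0.0, 1.0]] 0.9960581461588541
{'time_s': 0.1, 'q': array([ 1.15410091,  0.38413314,  0.0163529 ,  1.37106992, -0.00632026,
        1.38819727, -0.04648437]), 'joint_vel': array([ 0.00046992, -0.00210145, -0.00046293, -0.0025558 , -0.00023564,
        0.0001792 , -0.00030881]), 'tau': array([ 2.16694309e-03, -6.29132795e+01,  8.46742429e-01, -3.72757602e+01,
        1.67489861e-02,  1.04886002e-02, -8.93403990e-05]), 'eef_pos': array([ 0.21647555, -0.58595626,  0.30298218]), 'orientation': array([-2.57695379e+00,  1.79515247e+00,  2.26447994e-03]), 'force': array([ 0.21373689, -0.05111721,  1.02338165]), 'torque': array([-0.00297633, -0.0227735 ,  0.0062705 ]), 'gripper_width': 0.08514888845595876}
```

View pics/scene0.png

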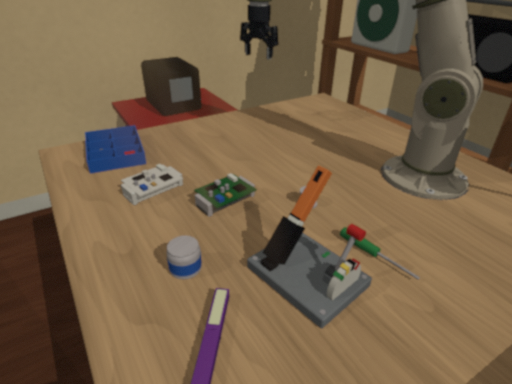

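View pics/top0.png

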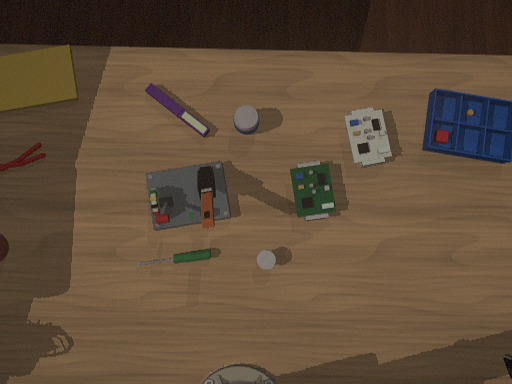

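The scene view shows the dock with the lamp leaning at about (300,215), the lever knob at (355,231), and the screwdriver just in front. In the top view the dock is at (188,196), the knob at (162,217), the handle at (207,210), the board at (313,190), the spool at (266,260) and the tin at (246,120). The purple bar and the white board are decoys.

```bash
cat > m.py <<'E'
from h import *
def masks(im):
    H=cv2.cvtColor(im,cv2.COLOR_RGB2HSV).astype(int);h,s,v=H[...,0],H[...,1],H[...,2]
    return dict(orange=(h>=3)&(h<=14)&(s>150)&(v>60),red=((h<3)|(h>174))&(s>170)&(v>60),green=(h>45)&(h<85)&(s>90)&(v>25))
if __name__=="__main__":
  for n in("scene","top"):
    z=np.load(n+"0.npz");im,d,K,E=[z[k] for k in("im","d","K","E")];P=pts(d,K,E);M=masks(im)
    for k,m in M.items():
        N,L,S,C=cv2.connectedComponentsWithStats(m.astype(np.uint8))
        for i in range(1,N):
            if S[i,4]>25:
                q=P[(L==i)&(d>0)];print(n,k,S[i].tolist(),np.median(q,0).round(4),q.min(0).round(3),q.max(0).round(3))
  # slab and board from top
  q=P[(P[...,2]>.018)&(P[...,2]<.033)&(P[...,0]>.25)&(P[...,0]<.65)&(P[...,1]>0.0)&(P[...,1]<.33)]
  print("slab",len(q),np.median(q[:,2]),cv2.minAreaRect((q[:,:2]*1000).astype(np.float32)))
  q=P[(P[...,2]>.022)&(P[...,2]<.06)&(P[...,0]>.3)&(P[...,0]<.65)&(P[...,1]>-.28)&(P[...,1]<-.08)]
  print("board",len(q),np.median(q[:,2]),cv2.minAreaRect((q[:,:2]*1000).astype(np.float32)))
  g=P[M["green"]&(P[...,1]<-.08)&(P[...,1]>-.28)&(P[...,2]>.025)&(P[...,2]<.045)];print("bgreen",np.median(g[:,2]),cv2.minAreaRect((g[:,:2]*1000).astype(np.float32)))
E
python3 m.py
```

```text
scene orange [321, 0, 97, 93, 1117] [-0.6815 -1.2054  0.111 ] [-1.011 -1.275 -0.204] [-0.656 -0.577  0.33 ]
scene orange [357, 60, 8, 20, 53] [-0.981  -1.2158 -0.0815] [-1.02  -1.23  -0.153] [-0.956 -1.203 -0.031]
scene orange [485, 80, 27, 16, 199] [-0.6755 -0.1998  0.1113] [-0.757 -0.27   0.093] [-0.659 -0.138  0.114]
scene orange [113, 89, 123, 40, 1643] [ 0.445  -1.0875 -0.0862] [ 0.106 -1.342 -0.091] [ 0.599 -0.948 -0.012]
scene orange [504, 113, 8, 11, 30] [-0.6785 -0.121   0.008 ] [-0.686 -0.131 -0.015] [-0.67  -0.104  0.028]
scene orange [486, 152, 26, 20, 164] [-0.6811 -0.0765 -0.1763] [-1.007 -0.263 -0.338] [-0.671 -0.062 -0.122]
scene orange [291, 166, 41, 55, 857] [0.5045 0.0842 0.1525] [ 0.216 -0.2   -0.002] [0.543 0.097 0.198]
scene orange [0, 209, 52, 136, 3876] [ 1.2021 -1.0604 -0.7516] [ 1.02  -1.621 -0.763] [ 1.294 -0.709 -0.74 ]
scene orange [347, 224, 19, 17, 54] [0.4773 0.181  0.1184] [ 0.334  0.062 -0.002] [0.49  0.201 0.13 ]
scene orange [0, 332, 51, 33, 643] [ 1.2144 -0.6625 -0.7511] [ 1.126 -0.717 -0.761] [ 1.296 -0.62  -0.742]
scene orange [0, 349, 55, 35, 8
[... 1179 characters left out ...]
0.018]
top red [156, 215, 12, 8, 56] [0.4765 0.1837 0.1282] [0.467 0.17  0.123] [0.484 0.196 0.133]
top green [290, 164, 46, 53, 1107] [ 0.556  -0.179   0.0359] [ 0.492 -0.239  0.027] [ 0.627 -0.122  0.043]
top green [173, 250, 38, 13, 304] [0.3863 0.1242 0.0236] [0.371 0.078 0.013] [0.402 0.173 0.03 ]
slab 3472 0.025530992371829653 ((499.573974609375, 143.13250732421875), (257.4601135253906, 225.78558349609375), 2.3686909675598145)
board 2131 0.03649626811038176 ((494.2868957519531, -167.93777465820312), (133.83218383789062, 286.1309509277344), 79.19415283203125)
bgreen 0.03594684422197936 ((559.1551513671875, -180.97027587890625), (123.52930450439453, 100.00091552734375), 9.17976188659668)
```

```bash
python3 - <<'E'
from m import *
z=np.load("top0.npz");im,d,K,E=[z[k] for k in("im","d","K","E")];P=pts(d,K,E);M=masks(im)
m=((P[...,2]>.018)&(P[...,2]<.033)).astype(np.uint8);m=cv2.morphologyEx(m,cv2.MORPH_OPEN,np.ones((3,3)))
# whole dock incl. parts above: height >.018 minus tall foreground handled by hull of slab comp
N,L,S,C=cv2.connectedComponentsWithStats(m)
i=1+np.argmax([S[k,4]*(abs(C[k,0]-188)<45)*(abs(C[k,1]-196)<45) for k in range(1,N)])
q=P[L==i];r=cv2.minAreaRect((q[:,:2]*1000).astype(np.float32));print("slab",S[i],r,cv2.boxPoints(r).round(1).tolist())
# orange axis from top and scene
for n in("top","scene"):
    z=np.load(n+"0.npz");im,d,K,E=[z[k] for k in("im","d","K","E")];P=pts(d,K,E);M=masks(im)
    q=P[M["orange"]&(P[...,2]>.1)&(P[...,2]<.21)&(P[...,0]>.4)&(P[...,0]<.6)&(P[...,1]>.03)&(P[...,1]<.12)]
    c=q.mean(0);w,s,v=np.linalg.svd(q-c);a=v[0]*np.sign(v[0,2]);print(n,c,a,np.degrees(np.arccos(a[2])),np.degrees(np.arctan2(a[1],a[0])),s)
E
```

```text
slab [ 146  162   85   68 3094] ((541.1965942382812, 140.3172149658203), (150.5179901123047, 200.36346435546875), 10.568744659423828) [[448.79998779296875, 225.0], [485.6000061035156, 28.0], [633.5999755859375, 55.599998474121094], [596.7999877929688, 252.60000610351562]]
top [0.4969585  0.07535405 0.16352351] [-0.68508224 -0.12522315  0.7176221 ] 44.14149587753468 -169.64150907114265 [0.6814887  0.15046443 0.07985928]
scene [0.50421659 0.08277716 0.15378435] [-0.6416087  -0.10918304  0.75922153] 40.60438190306806 -170.34244575800554 [0.90153663 0.25701317 0.1273025 ]
```

```bash
cat > g.py <<'E'
from h import *
D=np.array([.5412,.1403,0]);yaw=0.1845
Rd=R.from_euler("z",yaw).as_matrix()
w=lambda x,y,z:D+Rd@np.array([x,y,z])/1000
def tool():
    s=manip.read_state();return s,R.from_rotvec(s["orientation"]).as_matrix(),np.array(s["eef_pos"])
def rel(p,xdir=None):
    "shift in tool axes to bring TCP to p; turn to bring tool x along +-xdir (world yaw)"
    s,T,e=tool();o=T.T@(np.array(p)-e);t=0
    if xdir is not None:
        cur=np.arctan2(T[1,0],T[0,0]);t=-((xdir-cur+np.pi/2)%np.pi-np.pi/2)
    return o.round(4).tolist(),round(t,3)
E
python3 - <<'E'
from g import *
s,T,e=tool();print(T.round(3).tolist(),s["q"])
th=.168;k=w(-10+90*np.sin(th-.7),55,42+90*np.cos(th-.7));print(k)
print(rel([.5,-.15,.31],yaw),rel([k[0],k[1],.31]))
E
```

```text
[[0.347, -0.938, -0.001], [-0.938, -0.347, 0.002], [-0.002, -0.0, -1.0]] [ 1.15410091  0.38413314  0.0163529   1.37106992 -0.00632026  1.38819727
 -0.04648437]
[0.4764013  0.18415668 0.11956149]
([-0.3107, -0.417, -0.0065], np.float64(-1.401)) ([-0.6323, -0.5107, -0.0059], 0)
```

Emit:
arm_command([
  {"tx":-0.311,"ty":-0.417,"tz":-0.006,"turn":-1.4,"claw":0.085},
  {"tx":-0.311,"ty":-0.417,"tz":-0.006,"turn":-1.4,"claw":0.085},
  {"tx":-0.311,"ty":-0.417,"tz":-0.006,"turn":-1.4,"claw":0.085},
  {"tx":-0.311,"ty":-0.417,"tz":-0.006,"turn":-1.4,"claw":0.085},
  {"tx":-0.311,"ty":-0.417,"tz":-0.006,"turn":-1.4,"claw":0.085},
  {"tx":-0.311,"ty":-0.417,"tz":-0.006,"turn":-1.4,"claw":0.085},
  {"tx":-0.311,"ty":-0.417,"tz":-0.006,"turn":-1.4,"claw":0.085},
  {"tx":-0.311,"ty":-0.417,"tz":-0.006,"turn":-1.4,"claw":0.085},
  {"tx":-0.632,"ty":-0.511,"tz":-0.006,"turn":-1.4,"claw":0.055},
  {"tx":-0.632,"ty":-0.511,"tz":-0.006,"turn":-1.4,"claw":0.055},
  {"tx":-0.632,"ty":-0.511,"tz":-0.006,"turn":-1.4,"claw":0.055},
  {"tx":-0.632,"ty":-0.511,"tz":-0.006,"turn":-1.4,"claw":0.055},
  {"tx":-0.632,"ty":-0.511,"tz":-0.006,"turn":-1.4,"claw":0.055},
  {"tx":-0.632,"ty":-0.511,"tz":-0.006,"turn":-1.4,"claw":0.055},
  {"tx":-0.632,"ty":-0.511,"tz":-0.006,"turn":-1.4,"claw":0.055},
  {"tx":-0.632,"ty":-0.511,"tz":-0.006,"turn":-1.4,"claw":0.055},
])

```text
time_s: 2.1
eef_pos: [0.477, 0.1829, 0.3095]
orientation: [3.128, 0.286, -0.001]
force: [-0.1, 0.3, -0.4]
gripper_width: 0.0552
```

```bash
python3 - <<'E'
from g import *
from m import masks
im,d,K,E=grab("wrist");save("w1.png",im);P=pts(d,K,E);M=masks(im)
q=P[(M["red"])&(P[...,2]>.09)&(P[...,2]<.15)];print(len(q),np.median(q,0),q.min(0),q.max(0))
k=(q-D)@Rd;print("dock",(k.min(0)+k.max(0))/2,k.min(0),k.max(0))
q=P[M["orange"]&(P[...,2]>.1)&(P[...,2]<.21)];k=(q-D)@Rd
if len(k): print("orange dock",k.min(0),k.max(0),np.median(k,0))
print(rel([.4765,.1842,.12+.054],yaw),tool()[1].round(3).tolist())
E
```

```text
749 [0.4780408  0.18465152 0.12696756] [0.46631065 0.16739643 0.11360074] [0.49006304 0.1990385  0.13053067]
dock [-0.05382469  0.05373473  0.1220657 ] [-0.06405438  0.0388592   0.11360074] [-0.043595    0.06861026  0.13053067]
orange dock [-0.09422344 -0.06962529  0.1025044 ] [-0.009146   -0.04207574  0.18668083] [-0.04752881 -0.04417938  0.15247491]
([-0.0003, -0.0022, 0.1356], np.float64(-0.003)) [[0.984, 0.18, -0.001], [0.18, -0.984, -0.001], [-0.001, 0.001, -1.0]]
```

View pics/w1.png

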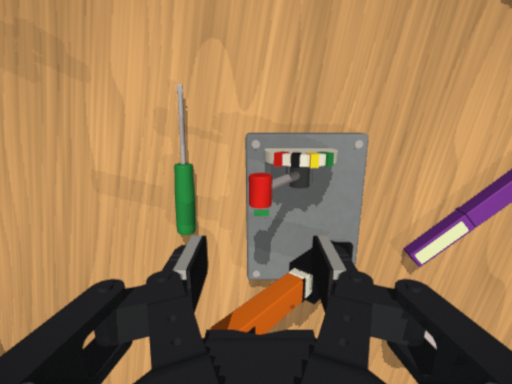

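Emit:
arm_command([
  {"tx":0.0015,"ty":-0.002,"tz":0.06,"turn":0,"claw":0.055},
  {"tx":0.0015,"ty":-0.002,"tz":0.1,"turn":0,"claw":0.055},
  {"tx":0.0015,"ty":-0.002,"tz":0.134,"turn":0,"claw":0.055},
  {"tx":0.0015,"ty":-0.002,"tz":0.134,"turn":0,"claw":0.025},
  {"tx":0.0015,"ty":-0.002,"tz":0.134,"turn":0,"claw":0.025},
  {"tx":0.0015,"ty":-0.002,"tz":0.134,"turn":0,"claw":0.025},
  {"tx":0.0015,"ty":-0.002,"tz":0.134,"turn":0,"claw":0.025},
  {"tx":0.0015,"ty":-0.002,"tz":0.134,"turn":0,"claw":0.025},
], grip_force=20)

```text
time_s: 3.15
eef_pos: [0.4786, 0.1861, 0.1768]
orientation: [-3.128, -0.287, -0.003]
force: [0.2, -1.1, 1.9]
gripper_width: 0.0249
```

```bash
python3 - <<'E'
from g import *
s,T,e=tool();print(s["force"],s["gripper_width"],(Rd.T@(e-D)).round(4))
im,d,K,E=grab("wrist");save("w2.png",im)
for th in(.19,.35,.5,.65,.8,.9):print(th,(-10+90*np.sin(th-.7)).round(1),(42+90*np.cos(th-.7)).round(1))
E
```

```text
[ 0.16764134 -1.09861429  1.85867895] 0.024854133242878437 [-0.0531  0.0565  0.1768]
0.19 -53.9 120.5
0.35 -40.9 126.5
0.5 -27.9 130.2
0.65 -14.5 131.9
0.8 -1.0 131.6
0.9 7.9 130.2
```

View pics/w2.png

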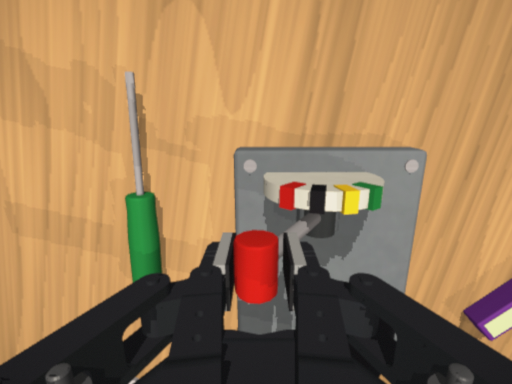

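The knob (255,265) sits between the pads. I'll sweep it along its arc.

Emit:
arm_command([
  {"tx":0.008,"ty":0,"tz":-0.004,"turn":0,"claw":0.025},
  {"tx":0.016,"ty":0,"tz":-0.006,"turn":0,"claw":0.025},
  {"tx":0.024,"ty":0,"tz":-0.009,"turn":0,"claw":0.025},
  {"tx":0.032,"ty":0,"tz":-0.01,"turn":0,"claw":0.025},
  {"tx":0.04,"ty":0,"tz":-0.011,"turn":0,"claw":0.025},
  {"tx":0.048,"ty":0,"tz":-0.011,"turn":0,"claw":0.025},
  {"tx":0.055,"ty":0,"tz":-0.011,"turn":0,"claw":0.025},
  {"tx":0.06,"ty":0,"tz":-0.01,"turn":0,"claw":0.025},
  {"tx":0.062,"ty":0,"tz":-0.01,"turn":0,"claw":0.025},
  {"tx":0.0625,"ty":0,"tz":-0.01,"turn":0,"claw":0.025},
  {"tx":0.0625,"ty":0,"tz":-0.01,"turn":0,"claw":0.025},
])

```text
time_s: 4.58
eef_pos: [0.5393, 0.1972, 0.1858]
orientation: [3.128, 0.287, -0.0]
force: [-1.0, -0.3, -0.9]
gripper_width: 0.0251
```

```bash
cat > lev.py <<'E'
from g import *
from m import masks
import sys
s,T,e=tool();print("tcp dock",(Rd.T@(e-D)).round(4),s["force"].round(2))
im,d,K,E=grab("wrist");save(sys.argv[1],im);P=pts(d,K,E);M=masks(im)
m=M["red"]&(P[...,2]>.1)&(P[...,2]<.16);q=(P[m]-D)@Rd;q=q[(q[:,1]<.075)&(q[:,1]>.035)]
print(len(q),q.min(0),q.max(0));c=(np.percentile(q[:,0],1)+np.percentile(q[:,0],99))/2;t=q[q[:,2]>q[:,2].max()-.004]
for x in(c,np.median(t[:,0])): print("x",x,"theta",.7+np.arcsin((x+.01)/.09))
E
python3 lev.py w3.png
```

```text
tcp dock [0.0086 0.0563 0.1858] [-0.98 -0.25 -0.87]
3039 [-0.00282727  0.03787691  0.12098894] [0.01850598 0.06886    0.1420615 ]
x 0.007740805744075079 theta 0.8984194752599448
x 0.008201798970011914 theta 0.9036469043299664
```

Emit:
arm_command([
  {"tx":-0.001,"ty":0,"tz":0,"turn":0,"claw":0.06},
  {"tx":-0.001,"ty":0,"tz":0,"turn":0,"claw":0.06},
  {"tx":-0.001,"ty":0,"tz":0,"turn":0,"claw":0.06},
  {"tx":-0.001,"ty":0,"tz":-0.06,"turn":0,"claw":0.06},
  {"tx":-0.001,"ty":0,"tz":-0.125,"turn":0,"claw":0.06},
  {"tx":-0.001,"ty":0,"tz":-0.125,"turn":0,"claw":0.06},
])

```text
time_s: 5.38
eef_pos: [0.54, 0.1985, 0.3166]
orientation: [-3.126, -0.287, -0.015]
force: [-0.1, 0.0, -0.5]
gripper_width: 0.0602
```

```bash
python3 lev.py w4.png; python3 - <<'E'
from g import *
from m import masks
s,T,e=tool();print(s["q"].round(2),e)
im,d,K,E=grab("top");P=pts(d,K,E);M=masks(im)
q=P[M["orange"]&(P[...,2]>.1)&(P[...,2]<.22)];k=(q-D)@Rd
if len(k):print(len(k),k.min(0),k.max(0),np.median(k,0))
im,d,K,E=grab("scene");P=pts(d,K,E);M=masks(im)
q=(P[M["orange"]&(P[...,2]>.1)]-D)@Rd;q=q[(abs(q[:,1]+.055)<.03)&(abs(q[:,0]+.05)<.06)];print("scene",q.min(0),q.max(0),np.median(q,0))
p=w(-58,-55,320);print(p,rel(p,yaw+np.pi/2))
E
```

```text
tcp dock [0.0095 0.0575 0.3166] [-0.1   0.03 -0.48]
751 [-0.00175176  0.03886333  0.12305026] [0.01831046 0.06859537 0.14281007]
x 0.007912998010978254 theta 0.9003713973687655
x 0.008405079416959352 theta 0.9059537865931213
[ 0.15  0.35 -0.72  1.48  0.23  1.4  -0.4 ] [0.53935547 0.19782799 0.31398309]
384 [-0.09654384 -0.06817445  0.11110764] [0.01477164 0.06943612 0.19996667] [-0.05245048 -0.05494248  0.1630366 ]
scene [-0.07938006 -0.06746705  0.10393151] [-0.01000198 -0.0398045   0.19366569] [-0.04298413 -0.04752107  0.14966403]
[0.4942744  0.07559306 0.32      ] ([-0.0654, 0.1112, -0.0096], np.float64(1.569))
```

Emit:
arm_command([
  {"tx":-0.065,"ty":0.111,"tz":-0.01,"turn":1.57,"claw":0.06},
  {"tx":-0.065,"ty":0.111,"tz":-0.01,"turn":1.57,"claw":0.06},
  {"tx":-0.065,"ty":0.111,"tz":-0.01,"turn":1.57,"claw":0.06},
  {"tx":-0.065,"ty":0.111,"tz":-0.01,"turn":1.57,"claw":0.06},
  {"tx":-0.065,"ty":0.111,"tz":-0.01,"turn":1.57,"claw":0.06},
  {"tx":-0.065,"ty":0.111,"tz":-0.01,"turn":1.57,"claw":0.06},
  {"tx":-0.065,"ty":0.111,"tz":-0.01,"turn":1.57,"claw":0.06},
  {"tx":-0.065,"ty":0.111,"tz":-0.01,"turn":1.57,"claw":0.06},
  {"tx":-0.065,"ty":0.111,"tz":-0.01,"turn":1.57,"claw":0.06},
  {"tx":-0.065,"ty":0.111,"tz":-0.01,"turn":1.57,"claw":0.06},
])

```text
time_s: 6.78
eef_pos: [0.4943, 0.0758, 0.3193]
orientation: [2.415, -2.006, -0.003]
force: [0.1, -0.2, -0.5]
gripper_width: 0.0601
```

```bash
python3 - <<'E'
from g import *
from m import masks
s,T,e=tool();print(s["q"].round(2),e,T.round(3).tolist())
im,d,K,E=grab("wrist");save("w5.png",im);P=pts(d,K,E);M=masks(im)
q=(P[M["orange"]&(P[...,2]>.1)&(P[...,2]<.21)]-D)@Rd;print(len(q),np.percentile(q,[1,50,99],axis=0).round(4).tolist())
print(rel(w(-58,-55,213),yaw+np.pi/2))
E
```

```text
[ 0.27  0.14 -0.54  1.66  0.07  1.36 -1.66] [0.49426553 0.07580176 0.31930524] [[0.183, -0.983, -0.003], [-0.983, -0.183, -0.0], [-0.0, 0.003, -1.0]]
3443 [[-0.0919, -0.0699, 0.116], [-0.0498, -0.057, 0.163], [0.018, 0.0612, 0.1969]]
([0.0003, -0.0001, 0.1066], np.float64(0.001))
```

View pics/w5.png

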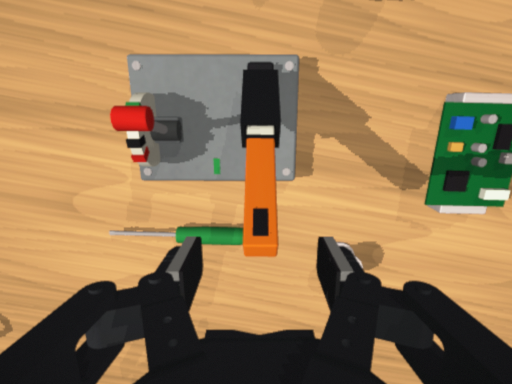

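The handle (260,195) is centred between the open fingers, in line with the jaws' plane. I'll descend and grip.

Emit:
arm_command([
  {"tx":0.001,"ty":0,"tz":0.05,"turn":0,"claw":0.06},
  {"tx":0.001,"ty":0,"tz":0.09,"turn":0,"claw":0.06},
  {"tx":0.001,"ty":0,"tz":0.106,"turn":0,"claw":0.06},
  {"tx":0.001,"ty":0,"tz":0.106,"turn":0,"claw":0.06},
  {"tx":0.001,"ty":0,"tz":0.106,"turn":0,"claw":0.018},
  {"tx":0.001,"ty":0,"tz":0.106,"turn":0,"claw":0.018},
  {"tx":0.001,"ty":0,"tz":0.106,"turn":0,"claw":0.018},
  {"tx":0.001,"ty":0,"tz":0.106,"turn":0,"claw":0.018},
  {"tx":0.001,"ty":0,"tz":0.106,"turn":0,"claw":0.018},
  {"tx":0.001,"ty":0,"tz":0.106,"turn":0,"claw":0.018},
], grip_force=50)

```text
time_s: 8.07
eef_pos: [0.4958, 0.0753, 0.2166]
orientation: [-2.415, 2.007, -0.003]
force: [-1.9, 0.5, 6.2]
gripper_width: 0.0254
```

Emit:
arm_command([
  {"tx":0,"ty":0.0064,"tz":-0.0077,"turn":0,"claw":0.018},
  {"tx":0,"ty":0.0129,"tz":-0.0153,"turn":0,"claw":0.018},
  {"tx":0,"ty":0.0193,"tz":-0.023,"turn":0,"claw":0.018},
  {"tx":0,"ty":0.0257,"tz":-0.0306,"turn":0,"claw":0.018},
  {"tx":0,"ty":0.0321,"tz":-0.0383,"turn":0,"claw":0.018},
  {"tx":0,"ty":0.0386,"tz":-0.046,"turn":0,"claw":0.018},
  {"tx":0,"ty":0.045,"tz":-0.0536,"turn":0,"claw":0.018},
  {"tx":0,"ty":0.0514,"tz":-0.0613,"turn":0,"claw":0.018},
  {"tx":0,"ty":0.0578,"tz":-0.0689,"turn":0,"claw":0.018},
  {"tx":0,"ty":0.0643,"tz":-0.0766,"turn":0,"claw":0.018},
  {"tx":0,"ty":0.0643,"tz":-0.1,"turn":0,"claw":0.018},
  {"tx":0,"ty":0.0643,"tz":-0.14,"turn":0,"claw":0.018},
  {"tx":0,"ty":0.0643,"tz":-0.14,"turn":0,"claw":0.018},
])

```text
time_s: 9.7
eef_pos: [0.4322, 0.0637, 0.3576]
orientation: [-2.414, 2.006, -0.005]
force: [0.2, -0.4, -1.6]
gripper_width: 0.0253
```

```bash
python3 - <<'E'
from g import *
s,T,e=tool();print(s["q"].round(2),e,s["force"],s["gripper_width"])
im,d,K,E=grab("scene");save("s2.png",im);np.savez("s2.npz",im=im,d=d,K=K,E=E)
E
```

```text
[ 0.32 -0.03 -0.52  1.74 -0.02  1.43 -1.58] [0.4321532  0.06365418 0.35759654] [ 0.22597586 -0.35830352 -1.64912515] 0.02531671998680161
```

View pics/s2.png

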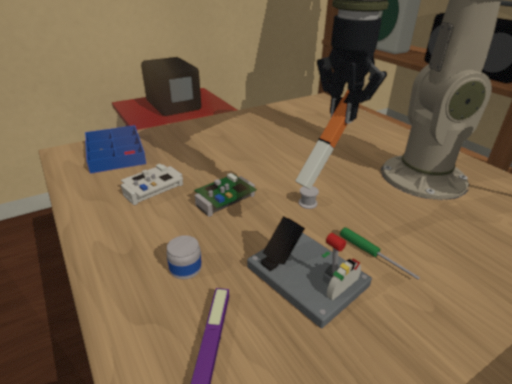

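Lamp is out, still leaning as it was; the knob (336,240) stands near yellow; nothing else moved. The tool can't tilt, so I'll pivot the lamp level on free bench to the right and regrip it there.

```bash
python3 - <<'E'
from g import *
u=np.array([np.cos(-.715),np.sin(-.715)]);p=np.array([.38,-.40])+.05*u
print(p,rel([p[0],p[1],.36],-.715+np.pi/2))
z=np.load("s2.npz")
s=manip.read_state();print(s["time_s"])
E
```

```text
[ 0.41775466 -0.43278087] ([0.4853, 0.1043, -0.0043], np.float64(0.899))
9.75
```

Emit:
arm_command([
  {"tx":0.485,"ty":0.104,"tz":-0.003,"turn":0.9,"claw":0.018},
  {"tx":0.485,"ty":0.104,"tz":-0.003,"turn":0.9,"claw":0.018},
  {"tx":0.485,"ty":0.104,"tz":-0.003,"turn":0.9,"claw":0.018},
  {"tx":0.485,"ty":0.104,"tz":-0.003,"turn":0.9,"claw":0.018},
  {"tx":0.485,"ty":0.104,"tz":-0.003,"turn":0.9,"claw":0.018},
  {"tx":0.485,"ty":0.104,"tz":-0.003,"turn":0.9,"claw":0.018},
  {"tx":0.485,"ty":0.104,"tz":-0.003,"turn":0.9,"claw":0.018},
  {"tx":0.485,"ty":0.104,"tz":-0.003,"turn":0.9,"claw":0.018},
  {"tx":0.485,"ty":0.104,"tz":-0.003,"turn":0.9,"claw":0.018},
  {"tx":0.485,"ty":0.104,"tz":-0.003,"turn":0.9,"claw":0.018},
  {"tx":0.485,"ty":0.104,"tz":-0.003,"turn":0.9,"claw":0.018},
  {"tx":0.485,"ty":0.104,"tz":0.05,"turn":0.9,"claw":0.018},
  {"tx":0.485,"ty":0.104,"tz":0.1,"turn":0.9,"claw":0.018},
  {"tx":0.485,"ty":0.104,"tz":0.15,"turn":0.9,"claw":0.018},
  {"tx":0.485,"ty":0.104,"tz":0.165,"turn":0.9,"claw":0.018},
  {"tx":0.485,"ty":0.104,"tz":0.165,"turn":0.9,"claw":0.018},
])

```text
time_s: 11.75
eef_pos: [0.4185, -0.4319, 0.1903]
orientation: [-1.303, 2.858, 0.001]
force: [0.2, 0.1, -0.7]
gripper_width: 0.0251
```

```bash
python3 - <<'E'
from g import *
s,T,e=tool();print(e,s["force"],T.round(3).tolist(),s["q"].round(2))
for n in("top","scene"):
    im,d,K,E=grab(n);save(n+"3.png",im)
    P=pts(d,K,E);H=cv2.cvtColor(im,cv2.COLOR_RGB2HSV)
    u=np.array([.755,-.656]);a=(P[...,:2]-e[:2])@u;b=(P[...,:2]-e[:2])@np.array([.656,.755])
    m=(abs(b)<.03)&(a>0)&(a<.2)&(P[...,2]>.008)&(P[...,2]<.16)&(H[...,1]<60)
    if m.sum():print(n,m.sum(),[np.percentile(x[m],[1,50,99]).round(4) for x in(a,b,P[...,2])])
E
```

```text
[ 0.41851121 -0.43185644  0.19026529] [ 0.16443394  0.05598222 -0.69944169] [[-0.656, -0.755, -0.0], [-0.755, 0.656, 0.001], [-0.0, 0.001, -1.0]] [ 0.8   0.41 -0.07  1.59  0.03  1.14 -1.56]
top 183 [array([0.0487, 0.0747, 0.1004]), array([-0.0128,  0.0052,  0.0133]), array([0.0137, 0.0491, 0.0857])]
scene 166 [array([0.0369, 0.068 , 0.0995]), array([0.0053, 0.0135, 0.0174]), array([0.0146, 0.0495, 0.0835])]
```

Emit:
arm_command([
  {"tx":0,"ty":0.003,"tz":0.004,"turn":0,"claw":0.018},
  {"tx":0,"ty":0.011,"tz":0.009,"turn":0,"claw":0.018},
  {"tx":0,"ty":0.021,"tz":0.018,"turn":0,"claw":0.018},
  {"tx":0,"ty":0.03,"tz":0.028,"turn":0,"claw":0.018},
  {"tx":0,"ty":0.038,"tz":0.039,"turn":0,"claw":0.018},
  {"tx":0,"ty":0.045,"tz":0.051,"turn":0,"claw":0.018},
  {"tx":0,"ty":0.051,"tz":0.063,"turn":0,"claw":0.018},
  {"tx":0,"ty":0.056,"tz":0.075,"turn":0,"claw":0.018},
  {"tx":0,"ty":0.06,"tz":0.088,"turn":0,"claw":0.018},
  {"tx":0,"ty":0.06,"tz":0.088,"turn":0,"claw":0.018},
  {"tx":0,"ty":0.06,"tz":0.088,"turn":0,"claw":0.018},
], grip_force=30)

```text
time_s: 13.22
eef_pos: [0.3731, -0.3931, 0.1017]
orientation: [-1.302, 2.859, 0.0]
force: [0.2, -0.7, -1.3]
gripper_width: 0.0251
```

```bash
python3 - <<'E'
from g import *
s,T,e=tool();print(e,s["force"],s["gripper_width"])
im,d,K,E=grab("scene");x,y=K@np.linalg.inv(E)[:3]@np.r_[e[0],e[1],.05,1] @np.eye(3) if 0 else (K@(np.linalg.inv(E)@np.r_[e[0],e[1],.05,1])[:3])[:2]/(np.linalg.inv(E)@np.r_[e[0],e[1],.05,1])[2]
x,y=int(x),int(y);print(x,y);c=im[max(0,y-75):y+75,max(0,x-100):x+100];save("s4.png",cv2.resize(c,None,fx=3.5,fy=3.5))
E
```

```text
[ 0.37307032 -0.39310285  0.1017255 ] [ 0.15328005 -0.70657279 -1.31284994] 0.025072499374606184
246 138
```

View pics/s4.png

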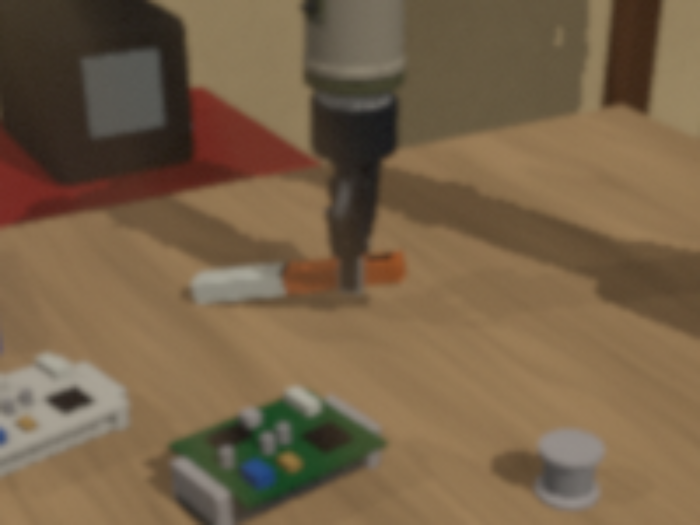

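The lamp is pivoted nearly level (head lower left, handle right). I'll lower a bit more and release.

Emit:
arm_command([
  {"tx":0,"ty":0.001,"tz":0.007,"turn":0,"claw":0.018},
  {"tx":0,"ty":0.001,"tz":0.014,"turn":0,"claw":0.018},
  {"tx":0,"ty":0.001,"tz":0.019,"turn":0,"claw":0.018},
  {"tx":0,"ty":0.001,"tz":0.019,"turn":0,"claw":0.018},
  {"tx":0,"ty":0.001,"tz":0.019,"turn":0,"claw":0.05},
  {"tx":0,"ty":0.001,"tz":0.019,"turn":0,"claw":0.05},
  {"tx":0,"ty":0.001,"tz":0.019,"turn":0,"claw":0.05},
  {"tx":0,"ty":0.001,"tz":0.019,"turn":0,"claw":0.05},
], grip_force=30)

```text
time_s: 14.28
eef_pos: [0.3722, -0.3924, 0.083]
orientation: [-1.302, 2.859, -0.0]
force: [0.4, 0.2, -0.3]
gripper_width: 0.0498
```

```bash
cat > lamp.py <<'E'
from g import *
from m import masks
s,T,e=tool();print(e,s["force"].round(2),s["gripper_width"])
u=-T[:2,1];v=T[:2,0]
for n in("top","scene","wrist"):
    im,d,K,E=grab(n);P=pts(d,K,E);m=masks(im)["orange"]
    a=(P[...,:2]-e[:2])@u;b=(P[...,:2]-e[:2])@v
    H=cv2.cvtColor(im,cv2.COLOR_RGB2HSV)
    r=(abs(b)<.02)&(P[...,2]>e[2]-.075)&(P[...,2]<e[2]-.03)&(d>0)
    for k,mm in(("orange",r&m&(abs(a)<.15)),("white",r&(H[...,1]<70)&(H[...,2]>90)&(a>.02)&(a<.2))):
        if mm.sum()>8:
            t=[np.percentile(x[mm],[1,50,99]).round(4).tolist() for x in(a,b,P[...,2])]
            hi=mm&(P[...,2]>np.percentile(P[...,2][mm],40));f=np.polyfit(a[hi],P[...,2][hi],1);f2=np.polyfit(a[mm],b[mm],1)
            print(n,k,mm.sum(),t,"slope",f.round(3),"yaw",f2.round(4))
E
python3 lamp.py
```

```text
[ 0.37223305 -0.39241609  0.08295505] [ 0.39  0.18 -0.33] 0.04978417576050715
top orange 216 [[-0.0474, -0.0144, 0.0599], [-0.013, -0.0041, 0.0126], [0.0088, 0.022, 0.0266]] slope [-0.002  0.024] yaw [-0.0136 -0.0024]
top white 346 [[0.0672, 0.1088, 0.1507], [-0.0127, -0.001, 0.0129], [0.0115, 0.0219, 0.027]] slope [0.003 0.023] yaw [-0.0003 -0.0006]
scene orange 169 [[-0.0468, 0.0198, 0.0589], [-0.0175, -0.0111, 0.0108], [0.0084, 0.02, 0.0235]] slope [-0.005  0.021] yaw [-0.0042 -0.0078]
scene white 185 [[0.0655, 0.1073, 0.1503], [-0.0171, -0.0109, 0.0122], [0.0083, 0.0197, 0.0233]] slope [-0.003  0.021] yaw [ 0.0045 -0.008 ]
wrist orange 9516 [[-0.041, 0.022, 0.0622], [-0.0123, 0.0006, 0.0131], [0.0191, 0.0208, 0.0222]] slope [0.    0.021] yaw [-0.0013  0.0004]
wrist white 7559 [[0.0682, 0.0933, 0.1147], [-0.0123, 0.0001, 0.0128], [0.0191, 0.0208, 0.0224]] slope [0.001 0.021] yaw [-0.0013  0.0004]
```

Emit:
arm_command([
  {"tx":0,"ty":-0.015,"tz":0,"turn":0,"claw":0.05},
  {"tx":0,"ty":-0.03,"tz":0.002,"turn":0,"claw":0.05},
  {"tx":0,"ty":-0.03,"tz":0.006,"turn":0,"claw":0.05},
  {"tx":0,"ty":-0.03,"tz":0.006,"turn":0,"claw":0.018},
  {"tx":0,"ty":-0.03,"tz":0.006,"turn":0,"claw":0.018},
  {"tx":0,"ty":-0.03,"tz":0.006,"turn":0,"claw":0.018},
  {"tx":0,"ty":-0.03,"tz":0.006,"turn":0,"claw":0.018},
  {"tx":0,"ty":-0.03,"tz":0.006,"turn":0,"claw":0.018},
  {"tx":0,"ty":-0.03,"tz":0.006,"turn":0,"claw":0.018},
], grip_force=60)

```text
time_s: 15.55
eef_pos: [0.3948, -0.4121, 0.0769]
orientation: [-1.302, 2.859, 0.0]
force: [0.3, 0.5, -1.9]
gripper_width: 0.025
```

Emit:
arm_command([
  {"tx":0,"ty":0,"tz":-0.03,"turn":0,"claw":0.018},
  {"tx":0,"ty":0,"tz":-0.08,"turn":0,"claw":0.018},
  {"tx":0,"ty":0,"tz":-0.14,"turn":0,"claw":0.018},
  {"tx":0,"ty":0,"tz":-0.186,"turn":0,"claw":0.018},
  {"tx":0,"ty":0,"tz":-0.186,"turn":0,"claw":0.018},
])

```text
time_s: 16.18
eef_pos: [0.3961, -0.4134, 0.2677]
orientation: [-1.301, 2.856, -0.012]
force: [0.5, -0.3, -2.0]
gripper_width: 0.0243
```

```bash
python3 lamp.py; python3 - <<'E'
from g import *
print(rel([.483,-.156,.263],-.313+np.pi/2))
E
```

```text
[ 0.39614936 -0.41336491  0.26766197] [ 0.46 -0.26 -1.99] 0.024304385320926866
top orange 420 [[-0.0761, -0.0379, -0.0066], [-0.0131, -0.004, 0.0121], [0.1938, 0.2121, 0.2166]] slope [0.009 0.214] yaw [ 0.0279 -0.0014]
top white 459 [[0.0395, 0.0841, 0.1224], [-0.0128, -0.0014, 0.0126], [0.1962, 0.2137, 0.2173]] slope [-0.003  0.215] yaw [ 0.019  -0.0027]
scene orange 218 [[-0.0767, -0.0385, 0.0275], [-0.0183, -0.0122, 0.0097], [0.1929, 0.2045, 0.2105]] slope [0.001 0.207] yaw [-0.0255 -0.0107]
scene white 240 [[0.0356, 0.078, 0.1206], [-0.0179, -0.0123, 0.0105], [0.1929, 0.2053, 0.2109]] slope [0.006 0.207] yaw [ 0.0065 -0.0103]
wrist orange 6833 [[-0.038, -0.0, 0.0311], [-0.0122, 0.0001, 0.0127], [0.2052, 0.2068, 0.2082]] slope [0.002 0.207] yaw [-0.0006  0.0002]
wrist white 11818 [[0.0378, 0.0787, 0.1103], [-0.0124, 0.0, 0.0126], [0.2051, 0.2068, 0.2084]] slope [0.002 0.207] yaw [-0.0012  0.0002]
([-0.2511, 0.101, -0.0012], np.float64(-0.403))
```

Emit:
arm_command([
  {"tx":-0.04,"ty":0.016,"tz":-0.001,"turn":-0.07,"claw":0.018},
  {"tx":-0.08,"ty":0.032,"tz":-0.001,"turn":-0.14,"claw":0.018},
  {"tx":-0.12,"ty":0.048,"tz":-0.001,"turn":-0.2,"claw":0.018},
  {"tx":-0.16,"ty":0.064,"tz":-0.001,"turn":-0.27,"claw":0.018},
  {"tx":-0.2,"ty":0.08,"tz":-0.001,"turn":-0.34,"claw":0.018},
  {"tx":-0.23,"ty":0.092,"tz":-0.001,"turn":-0.39,"claw":0.018},
  {"tx":-0.25,"ty":0.1,"tz":-0.001,"turn":-0.4,"claw":0.018},
  {"tx":-0.25,"ty":0.1,"tz":-0.001,"turn":-0.4,"claw":0.018},
  {"tx":-0.25,"ty":0.1,"tz":-0.001,"turn":-0.4,"claw":0.018},
  {"tx":-0.25,"ty":0.1,"tz":-0.001,"turn":-0.4,"claw":0.018},
])

```text
time_s: 17.58
eef_pos: [0.4831, -0.1595, 0.2638]
orientation: [1.84, -2.546, 0.0]
force: [-0.2, -0.0, -1.8]
gripper_width: 0.0245
```

```bash
python3 lamp.py; python3 - <<'E'
from g import *
s,T,e=tool();print("window",e-.080*T[:,1],s["joint_vel"].round(4).tolist())
im,d,K,E=grab("scene");save("s5.png",im)
E
```

```text
[ 0.48305617 -0.15946408  0.26381039] [-0.18 -0.02 -1.77] 0.02454794958895843
top orange 91 [[-0.0758, -0.0542, -0.0238], [-0.0128, -0.0102, -0.0025], [0.1942, 0.2088, 0.2131]] slope [-0.009  0.209] yaw [-0.0774 -0.0138]
scene orange 390 [[-0.0737, -0.0344, 0.0301], [-0.0163, -0.0126, 0.0095], [0.1892, 0.2037, 0.2101]] slope [-0.005  0.207] yaw [ 0.0022 -0.0097]
scene white 468 [[0.0367, 0.0813, 0.1229], [-0.0165, -0.0126, 0.0098], [0.1892, 0.2037, 0.21]] slope [-0.004  0.207] yaw [ 0.0005 -0.0097]
wrist orange 6840 [[-0.0363, 0.0017, 0.0328], [-0.012, 0.0004, 0.013], [0.2064, 0.2081, 0.2096]] slope [0.001 0.208] yaw [-0.0028  0.0005]
wrist white 11902 [[0.0395, 0.0804, 0.1121], [-0.0122, 0.0003, 0.013], [0.2063, 0.2081, 0.2096]] slope [0.001 0.208] yaw [-0.0023  0.0006]
window [ 0.55925452 -0.18370879  0.26392189] [-0.0037, -0.001, -0.0068, 0.0002, -0.0001, 0.0004, 0.001]
```

View pics/s5.png

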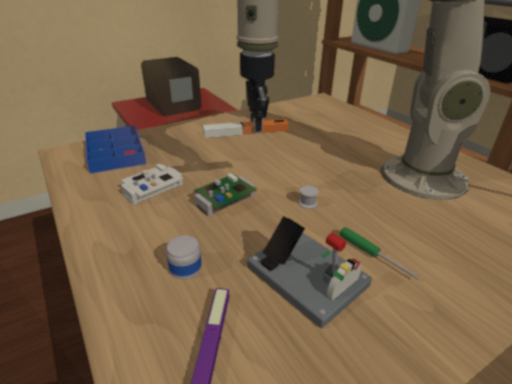

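Emit:
arm_command([
  {"tx":-0.003,"ty":0,"tz":0,"turn":0,"claw":0.018},
  {"tx":-0.003,"ty":0,"tz":0,"turn":0,"claw":0.018},
  {"tx":-0.003,"ty":0,"tz":0,"turn":0,"claw":0.018},
  {"tx":-0.003,"ty":0,"tz":0,"turn":0,"claw":0.018},
  {"tx":-0.003,"ty":0,"tz":0,"turn":0,"claw":0.018},
  {"tx":-0.003,"ty":0,"tz":0,"turn":0,"claw":0.018},
])

```text
time_s: 18.52
eef_pos: [0.4844, -0.1551, 0.2639]
orientation: [-1.844, 2.543, 0.0]
force: [-0.7, -0.2, -1.7]
gripper_width: 0.0246
```

```bash
python3 lamp.py | grep -E "wrist|scene"; python3 - <<'E'
from g import *
from m import masks
s,T,e=tool();print("window",e-.080*T[:,1],np.abs(s["joint_vel"]).max())
z=np.load("scene0.npz");a=z["im"].astype(int)
for n in("top","scene"):
    im,d,K,E=grab(n);P=pts(d,K,E);k=(P[masks(im)["red"]&(P[...,2]>.1)&(P[...,2]<.16)]-D)@Rd;k=k[(k[:,1]>.03)&(k[:,1]<.08)];x=(k[:,0].min()+k[:,0].max())/2;print(n,"knob x",x,.7+np.arcsin((x+.01)/.09))
    P0=np.load(n+"0.npz")["im"].astype(int)
    for nm,p in(("spool",(.384,-.064,.04)),("tin",(.7,-.02,.062)),("driver",(.387,.124,.02)),("board",(.559,-.181,.036))):
        c=(np.linalg.inv(E)@np.r_[p,1])[:3];u,v,_=(K@c/c[2]).astype(int);print(nm,(u,v),np.abs(P0-im)[max(v-12,0):v+12,u-12:u+12].mean().round(1))
manip.hand_in();print(manip.read_state()["time_s"])
E
```

```text
scene orange 390 [[-0.0746, -0.0339, 0.0312], [-0.0157, -0.0125, 0.01], [0.1893, 0.2038, 0.2103]] slope [0.002 0.207] yaw [-0.0032 -0.0096]
scene white 474 [[0.0359, 0.0803, 0.1234], [-0.0162, -0.0125, 0.0099], [0.1894, 0.2041, 0.21]] slope [-0.001  0.207] yaw [-0.004  -0.0091]
wrist orange 6836 [[-0.0363, 0.0017, 0.0328], [-0.0115, 0.0008, 0.0135], [0.2065, 0.2081, 0.2096]] slope [0.001 0.208] yaw [-0.0015  0.001 ]
wrist white 11901 [[0.0395, 0.0804, 0.1121], [-0.0117, 0.0008, 0.0135], [0.2063, 0.2081, 0.2097]] slope [0.001 0.208] yaw [-0.0014  0.001 ]
window [ 0.5604226  -0.17994759  0.26390227] 0.0006987043345278531
top knob x 0.005118374328520156 0.8687821575983236
spool (np.int64(266), np.int64(258)) 2.1
tin (np.int64(250), np.int64(132)) 2.4
driver (np.int64(192), np.int64(255)) 3.2
board (np.int64(312), np.int64(189)) 25.0
scene knob x 0.01044857279147351 0.929208057524238
spool (np.int64(307), np.int64(190)) 28.3
tin (np.int64(198), np.int64(233)) 2.3
driver (np.int64(358), np.int64(238)) 23.7
board (np.int64(224), np.int64(188)) 1.8
the job is handed in; nothing more can be done
the job is handed in; nothing more can be done
```

I set the lever to yellow with the lamp still docked, then drew the lamp out and handed the job in at about 19 s. It was held still and level over the board, window down. The tool cannot tilt, so I pivoted the lamp level with its foot on free bench, let it lie flat there, and gripped it again at about z = 122 mm.

**Last checks**
- **Lever:** the wrist camera gave about 0.90 rad right after I released it. The final checks from farther away disagreed slightly: 0.87 from the top view and 0.93 from the scene view. They average 0.90.
- **Lamp:** the tilt was under 0.3° (slope about 0.001). By tool pose, the window was within about 2 mm of the board's centre. Its face was about 0.186 to 0.187 m up, so about 15 cm above the board. The switch side faced up when I looked during the pivot. The joints were still and the grip was set to 60 N.
- **Bystanders and board:** the arm did not touch any of them.
  - **Tin:** unchanged in both views.
  - **Spool and driver:** unchanged in the top view. The scene view did differ around them, probably because the lamp and lever were in front of them in the first picture.
  - **Board:** unchanged in the scene view. The top view differed there because the lamp and arm now cover it.

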